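# Open the absorbent canister of a rebreather

### The job

Open the rebreather's absorbent canister for drying: push its lock button fully in, give the bayonet lid its quarter turn anticlockwise until it comes free, and lift it off. Set the lid down gently, grip bar up and flat on the floor of the steel drying tray, with the lock button left in, and leave the other gear where it lies.

Things in the scene. Friction and masses are not known exactly. Their poses are not given: they have to be found in the camera images.
- foot (a point): Foot of the rebreather unit: grey canister between two yellow gas cylinders (tops below the mount) on a sloping wooden cradle, all fixed as one, 310 mm wide (x) by 260 deep. The point is on the table right under the mount; z is up. The canister leans 32 degrees (0.56 rad) from vertical towards this frame's +y.
- mount (a point): Centre of the aluminium ring face (140 mm across) that the canister lid sits on, 262 mm above the table. Its z axis is the canister's axis, pointing out of the canister (32 degrees off vertical); x is level, along the unit's width; y points down the slope.
- button_top (a point): Middle of the top of the round steel lock button, 18 mm across, beside the lid. In the mount's frame at (0, -94, 14) mm when out and (0, -94, 4) when in: it is pushed in along the mount's -z. Axes as the mount's. Around it is a housing level with the ring face; the lid's top face is 10 mm above the ring face and stays 28 mm or more from the button's middle.
- button (a joint): Travel of the lock button: 0 out (locked), 0.010 m fully in. No spring: it takes 4 to 5 N to move and stays where it is left. The pin it works stands in the path of the lid's lug; the pin clears the lug at about 8 mm; fully in means 9 mm or more.
- lid_grip (a point): Centre of the aluminium grip bar of the loose black bayonet lid (0.25 to 0.5 kg). z: the lid's axis, outwards; x: along the bar. Bar 84 long, 18 wide, 30 high (mm), so 15 above and below this point; under it the lid's flat top, a disc 108 across, 10 thick. Seated, it is 25 mm from mount along the mount's z; when locked its axes are the mount's.
- lid_lug (a point): Tip of the locking lug on the lid's rim, 66 mm from the lid's axis. Button in, the lid turns freely anticlockwise seen from outside (about its +z): 80 degrees (1.40 rad) brings its bayonet free, and the lug meets a stop about 4 degrees later. From about 74 degrees to the stop it can be drawn off straight along the mount's +z. About 2 mm sideways play.
- lid_foot (a point): Middle of the flat foot of the lid's spigot, 47 mm below lid_grip along the lid's axis. The spigot is 80 mm across, 94 over its three bayonet lugs, and reaches 22 mm into the mount; the lid is clear of the ring once drawn off by 30 mm. Set down, the lid stands on this foot.
- tray: Fixed open steel tray, 300 (its x) by 200 (its y) mm outside, walls 4 thick and 28 high, floor 4 thick. Origin under its centre on the table, x along its length. A mouthpiece lies in its +x end; the -x half is empty. With the lid standing on the tray floor, lid_grip is 51 mm above the table.
- mouthpiece_mid (a point): Black T-shaped mouthpiece lying in the +x end of the tray: a tube 40 mm across and 110 mm long along its y, with a stub to its +x; this point is on the tube's axis, half-way along. Leave it alone.
- wrench_grip (a point): Steel wrench on the bench, 190 mm long. Leave it alone.
- torch: Black dive torch, 180 mm long along its x, 48 mm high, origin on the bench. Leave it alone.
- first_stage: Steel and brass regulator first stage, 80 mm wide, 66 mm high, origin at its underside. Leave it alone.
- weight: Dark diving weight, 85 by 62 by 34 mm, origin at its underside. Leave it alone.
- grease: White jar of grease, 56 mm across, 50 mm high, origin at its underside. Leave it alone.
Things that resemble listed ones, but are neither listed nor needed, are in the scene too. What is shaped like the part that bears lid_grip but purple or yellow is not meant.

How it is judged:
By the outcome, as a careful person would: the job done as asked, in the order asked, and still so for the second after the job is handed in, with the robot touching nothing.
It also fails if it takes over 58 s, if anything falls off the work surface, if the arm or the gripper's body presses on something with over 40 N, if the wrist force passes 120 N, or if a joint passes its speed limit or range.

### The arm

A 6-joint arm with a two-finger parallel gripper is mounted at the origin on the work surface. World frame = base frame: x ahead of the robot, y to its left, z up, the work surface at z = 0. Lengths are in m, angles in degrees, forces in N, time in s.
With the tool pointing down it reaches from about 0.4 to 0.825 m from the base axis. Payload 7 kg.
Tool frame: the origin (TCP) lies midway between the tips of the shut fingers; the grasp point (between the pads) lies 19 mm behind it; z points along the fingers, y is the direction in which the jaws open and shut (so a half turn about z gives the same grasp; the last joint's range is limited). The gripper opens to 88 mm and grips with 3 to 60 N. Pads are 19 mm wide; open, the fingers measure 130 mm over their backs; the gripper's body (78 mm by 193 mm) begins 47 mm behind the grasp point.
Start: joints at [-48.925, 20.546, 0.682, 0, -70.136, -16.507], TCP at [0.281, -0.614, 0.227] pointing down, gripper open.
Joint ranges: [-176.03, 176.03], [-82.01, 121.73], [-58.28, 71.71], [-173.87, 95.51], [-174.79, -0.11], [-173.66, 173.66]. Speed limits (degrees/s): [136.94, 136.94, 172.46, 180, 180, 180].

### API

Orientations are given as [roll, pitch, yaw] about the fixed x, y, z axes, in that order (R = Rz(yaw) Ry(pitch) Rx(roll)).
In Python, from plant import ctrl, snapshot gives the robot as it stands.
- The arm moves only by the shell command python3 -m pendant 'ROWS'. ROWS is JSON, a list of rows, each a list of 7 numbers: the shift along the tool's x, y, z in m, then the turn, a rotation vector about the tool's x, y, z in rad, then the opening, from -1 (shut) to 1 (fully open), so that 0 is half open. In form: [[x, y, z, ax, ay, az, jaw], ...]. A call has 1 to 12 rows; each row is the pose to reach, as a shift and turn from the pose commanded when the call began, along the tool's axes at that moment; what a row does not reach only later rows make up. A row lasts 1/8 s, in which the tool goes at most 62.5 mm and 10.7 degrees, less where a joint would pass 70% of its speed; a pose out of reach is approached as far as the arm can. A call with a gripper value outside its range is refused whole. The fingers move at their own pace and stop on an object; the grip force is fixed at half the most. Time passes only in rows, so rows that repeat a pose let the fingers close. It gives the time, the measured TCP pose, the force and the opening at its end, in the units of the state.
- ctrl.get_obs(): the state, without advancing time (a new reading comes with each control period).
- snapshot(name): name is "scene" or "top" or "wrist"; returns a dict with "image" (384x512x3 uint8, blue, green, red), "mtx" (3x3 intrinsics, pixels), "eye" and "attitude" of the camera in the world; the wrist camera has in their place "tool_from_camera" (4x4, takes a point from camera to tool coordinates, whose origin is the TCP and whose axes are the flange's). Camera axes: x right, y up, looking along -z (the intrinsics and any distortion apply to the point x, -y, -z); pixel columns grow to the right and rows downward; lengths in m; the calibration is good to about 2 mm. A picture is of the moment at which its call begins: read the wrist's pose just before it. There is no depth.
- ctrl.close_job(): hands the job in, once; it reports no verdict.
The state is a dict: "clock": time; "joint_pos": joint angles; "qvel": joint speeds; "tau": joint torques, N m; "tool_pos": TCP position; "orientation": TCP orientation; "force": force on the tool from outside, world axes, zero at the start; "moment": the same for the moment, N m; "opening": finger opening in m.
Only numpy, scipy, OpenCV 4.12 (cv2) and the standard library are available. Lean on these libraries where they do the work, as an engineer would, in place of code of your own. Each camera call takes 0.05 s, during which the arm holds its last target.

## Working session

There is one attempt and no reset: what is moved stays moved. The work goes in short steps, Python scripts to look and compute and a shell command to move; the robot and the scene stay as the last step left them, time stands still between calls to the robot, and variables do not carry over. Pictures are saved under pics/ and viewed, and the job is handed in when it is done.

```bash
ls; mkdir -p pics
python3 - <<'E'
from plant import ctrl, snapshot
import cv2,json
o=ctrl.get_obs(); print(o)
for n in ["scene","top","wrist"]:
    s=snapshot(n); cv2.imwrite(f"pics/{n}0.png",s["image"])
    print(n,{k:(v.tolist() if hasattr(v,'tolist') else v) for k,v in s.items() if k!="image"})
E
```

```text
pics
{'clock': 0.0, 'joint_pos': array([-4.89244133e+01,  2.05904722e+01,  6.34764968e-01, -2.08099248e-02,
       -7.01355188e+01, -1.65088030e+01]), 'qvel': array([-0.02526152,  0.01153528, -0.04680511,  0.03833194, -0.05742833,
        0.03038413]), 'tau': array([ 2.41201858e-03, -5.82713914e+01,  2.93052810e+01,  6.99740499e+00,
        6.75927935e-03, -1.61017288e-04]), 'tool_pos': array([ 0.28043532, -0.61345812,  0.22563891]), 'orientation': array([ 1.79906975e+02, -7.16928314e-03, -1.55440297e+02]), 'force': array([ 0.0270799 , -0.1420989 ,  0.07027962]), 'moment': array([-0.04670093,  0.03399403,  0.03283088]), 'opening': 0.08775480764885682}
scene {'mtx': [[363.6807238027214, 0.0, 259.3044520122869], [0.0, 363.6807238027214, 190.29341785163504], [0.0, 0.0, 1.0]], 'eye': [1.1619109405502754, -0.6591684371230703, 0.9357187832631243], 'attitude': [49.064064115319525, 1.152818882671876, 48.351178901882456]}
top {'mtx': [[459.44501964838696, 0.0, 257.5007934713831], [0.0, 459.44501964838696, 190.67244586125148], [0.0, 0.0, 1.0]], 'eye': [0.1901935817580488, -0.09930992815666415, 1.7056728888037955], 'attitude': [11.440200360683987, -0.24059589133141385, -91.25810509927655]}
wrist {'mtx': [[281.48235905568686, 0.0, 256.89092560298604], [0.0, 281.48235905568686, 197.44716832688346], [0.0, 0.0, 1.0]], 'tool_from_camera': [[-0.00028676828617135665, 0.960095943315152, 0.27967069455654403, 0.0753787119120181], [0.9999999375777651, 0.00021759598570195943, 0.00027838184919528827, -0.001170908872326848], [0.00020641806365100795, 0.2796707569299599, -0.9600959457834446, -0.15873328013535837], [0.0, 0.0, 0.0, 1.0]]}
```

View pics/scene0.png

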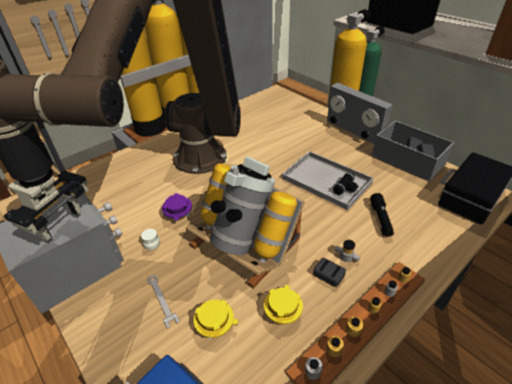

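View pics/top0.png

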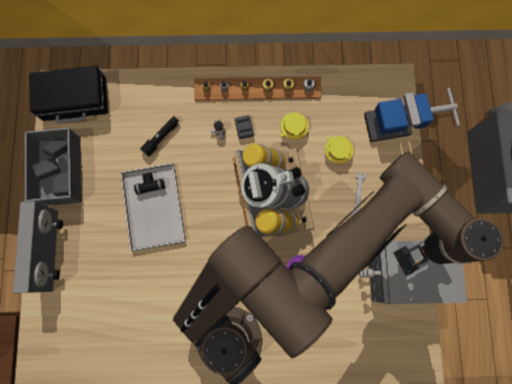

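View pics/wrist0.png

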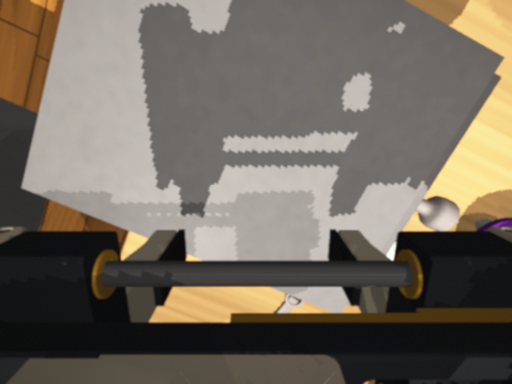

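Run:
```python
import cv2
a=cv2.imread("pics/top0.png")[135:245,110:325]; cv2.imwrite("pics/top0c.png",cv2.resize(a,None,fx=3.7,fy=3.7,interpolation=cv2.INTER_CUBIC))
a=cv2.imread("pics/scene0.png")[145:290,175:385]; cv2.imwrite("pics/scene0c.png",cv2.resize(a,None,fx=3.8,fy=3.8,interpolation=cv2.INTER_CUBIC))
```

```text
(no output)
```

View pics/top0c.png

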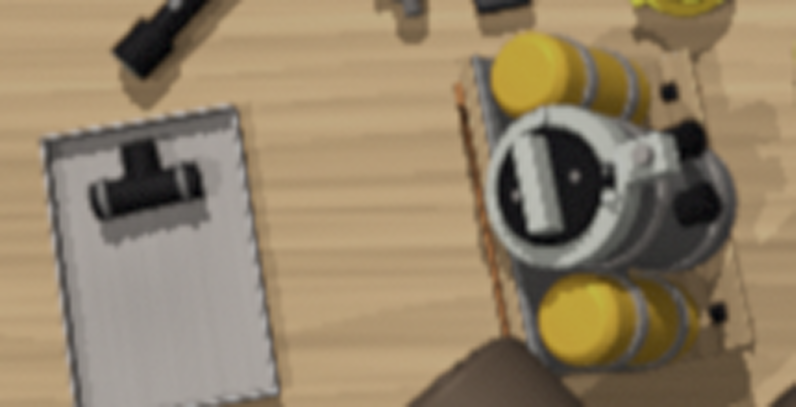

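View pics/scene0c.png

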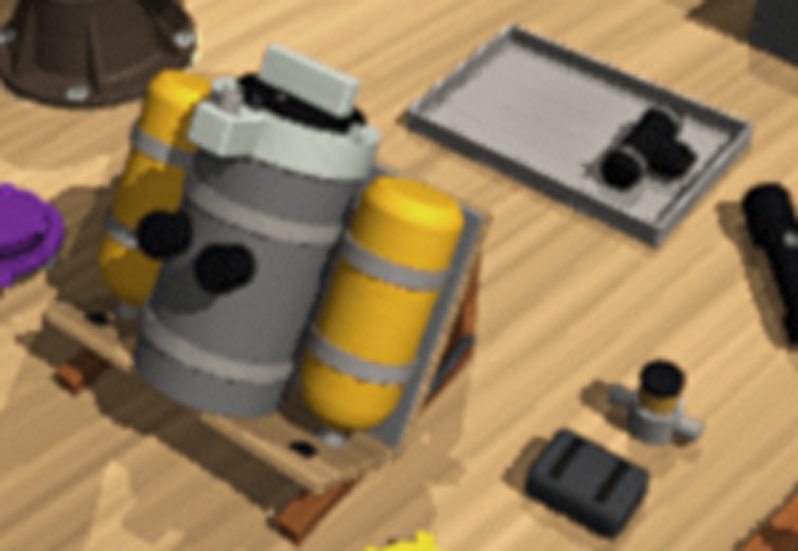

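```bash
cat > h.py <<'E'
import numpy as np, cv2
from scipy.spatial.transform import Rotation as Ro
from scipy.optimize import least_squares
def E(rpy): return Ro.from_euler('xyz',rpy,degrees=True).as_matrix()
CAM={"scene":dict(K=[363.6807238,259.30445,190.293418],eye=np.array([1.16191094,-0.65916844,0.93571878]),R=E([49.0640641,1.15281888,48.3511789])),
"top":dict(K=[459.4450196,257.500793,190.672446],eye=np.array([0.19019358,-0.09930993,1.70567289]),R=E([11.44020036,-0.24059589,-91.2581051]))}
T_tc=np.array([[-0.00028676828617135665,0.960095943315152,0.27967069455654403,0.0753787119120181],[0.9999999375777651,0.00021759598570195943,0.00027838184919528827,-0.001170908872326848],[0.00020641806365100795,0.2796707569299599,-0.9600959457834446,-0.15873328013535837],[0,0,0,1]])
def wristcam(pos,rpy):
    R=E(rpy); return dict(K=[281.482359,256.890926,197.447168],eye=np.asarray(pos)+R@T_tc[:3,3],R=R@T_tc[:3,:3])
def proj(c,P):
    p=(np.atleast_2d(P)-c["eye"])@c["R"]; f,u,v=c["K"]
    return np.stack([u+f*p[:,0]/-p[:,2], v-f*p[:,1]/-p[:,2]],1)
def ray(c,px):
    f,u,v=c["K"]; return c["R"]@np.array([(px[0]-u)/f,-(px[1]-v)/f,-1.])
def onz(c,px,z):
    d=ray(c,px); return c["eye"]+d*(z-c["eye"][2])/d[2]
def mountR(yaw,lean=32.): # axes: columns x,y,z
    return Ro.from_euler('z',yaw,degrees=True).as_matrix()@Ro.from_euler('x',-lean,degrees=True).as_matrix()
def crop(src,x0,x1,y0,y1,f,out):
    a=cv2.imread(src)[y0:y1,x0:x1]; cv2.imwrite(out,cv2.resize(a,None,fx=f,fy=f,interpolation=cv2.INTER_CUBIC))
E
python3 - <<'E'
from h import *
crop("pics/top0.png",235,315,155,215,9,"pics/t1.png")
crop("pics/scene0.png",220,285,148,198,12,"pics/s1.png")
E
```

```text
(no output)
```

View pics/t1.png

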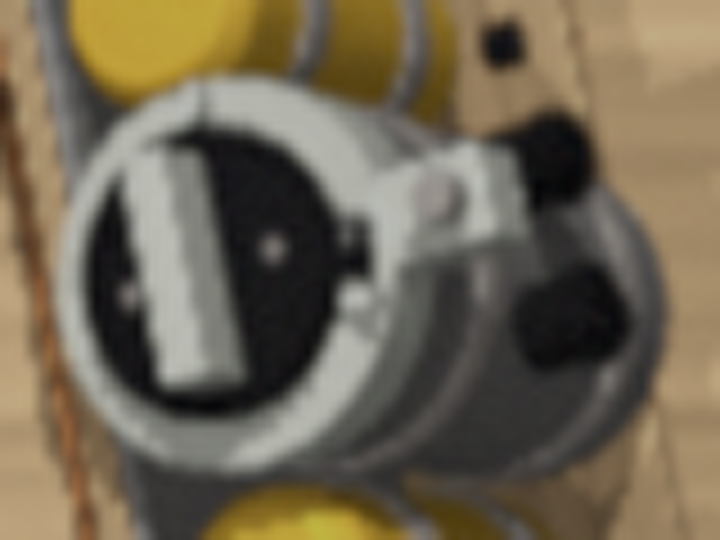

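View pics/s1.png

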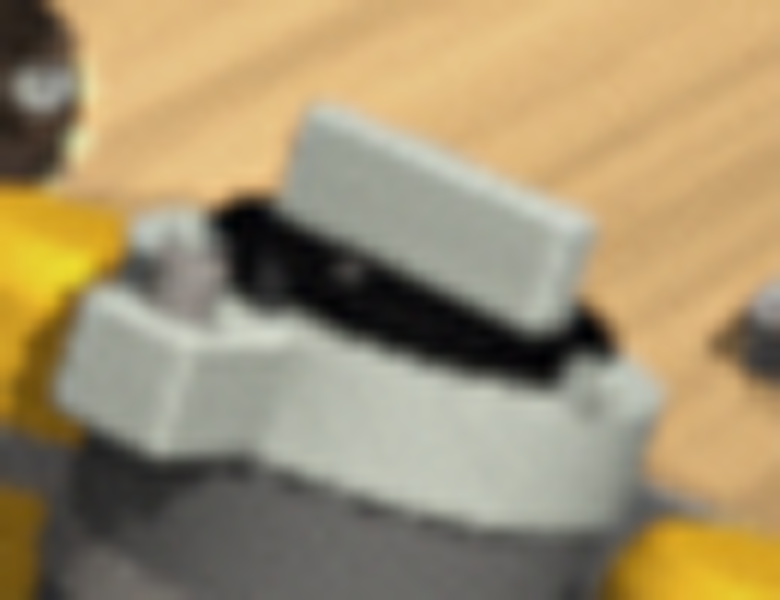

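```bash
cat > fit0.py <<'E'
from h import *
def t1(p): return np.array(p)/9+[235,155]-0.5
def s1(p): return np.array(p)/12+[220,148]-0.5
obs=[("top",[0,0,0],t1((232,275))),("top",[0,-94,14],t1((437,195))),
("top",[-42,9,40],t1((165,388))),("top",[-42,-9,40],t1((208,378))),("top",[42,9,40],t1((125,165))),
("scene",[42,-9,40],s1((572,235))),("scene",[-42,-9,40],s1((303,112))),("scene",[42,-9,10],s1((540,330))),("scene",[-42,-9,10],s1((280,205))),("scene",[42,9,40],s1((593,222)))]
def res(q,full=False):
    R=mountR(q[2]); o=np.array([q[0],q[1],.262])
    r=np.array([proj(CAM[c],o+R@(np.array(p)/1e3))[0]-u for c,p,u in obs])
    return r if full else r.ravel()
s=least_squares(res,[.6,-.1,10],loss='soft_l1'); print(s.x); print(res(s.x,True).round(1))
print([onz(CAM["top"],p,0.004 if 0 else 0.028).round(3) for p in [(121,171),(174,164),(185,242)]])
E
python3 fit0.py
```

```text
[ 0.50136825 -0.1173801   9.83240701]
[[-1.2 -0.3]
 [-0.8  0. ]
 [-0.1 -0.2]
 [-0.1 -0.6]
 [-0.7 -1. ]
 [-0.9 -0.9]
 [-0.7 -0.9]
 [-1.6  0.8]
 [-1.8  0.7]
 [ 0.5  0.2]]
[array([0.616, 0.397, 0.028]), array([0.639, 0.198, 0.028]), array([0.344, 0.154, 0.028])]
```

```bash
cat >> h.py <<'E'
from scipy.spatial.transform import Slerp
M=dict(o=np.array([0.501,-0.117,0.262]),yaw=9.8)
def mpose(p_mm,turn=0.):
    "tool pose with TCP at p (mount frame, mm), tool z=-mount z, tool x=-mount x, turned anticlockwise about mount z by turn deg"
    Rm=mountR(M['yaw']); 
    return M['o']+Rm@(np.array(p_mm)/1e3), Rm@Ro.from_euler('z',turn,degrees=True).as_matrix()@np.diag([-1.,1,-1])
def cur(cmd=None):
    from plant import ctrl
    o=ctrl.get_obs(); return np.array(o["tool_pos"]),E(o["orientation"])
def delta(c,t):
    return np.r_[c[1].T@(t[0]-c[0]), Ro.from_matrix(c[1].T@t[1]).as_rotvec()]
def show(c,t):
    d=delta(c,t); print("shift mm",(d[:3]*1e3).round(1),"rot rad",d[3:].round(3),"ang deg",np.degrees(np.linalg.norm(d[3:])).round(1))
def inM(p):
    return (mountR(M['yaw']).T@(np.asarray(p)-M['o']))*1e3
E
python3 - <<'E'
from h import *
c=cur(); t=mpose([0,-30,150]); show(c,t); print(t[0])
R=c[1]
up=R.T@np.array([0.02,0.1,0.2]); print(up)
E
```

```text
shift mm [-420.8  412.5 -178.8] rot rad [0.557 0.072 0.251] ang deg 35.2
[ 0.49180078 -0.0637422   0.40510479]
[-0.05972676  0.0828838  -0.19990745]
```

```bash
python3 -m pendant '[[-0.02,0.02,-0.05,0.03,0,0.02,1],[-0.05,0.05,-0.09,0.08,0.01,0.04,1],[-0.09,0.09,-0.125,0.14,0.02,0.06,1],[-0.13,0.13,-0.15,0.2,0.03,0.09,1],[-0.17,0.17,-0.17,0.26,0.035,0.12,1],[-0.21,0.21,-0.18,0.32,0.04,0.14,1],[-0.25,0.25,-0.18,0.37,0.05,0.165,1],[-0.29,0.29,-0.18,0.42,0.055,0.19,1],[-0.33,0.33,-0.18,0.47,0.06,0.21,1],[-0.37,0.365,-0.18,0.51,0.065,0.23,1],[-0.40,0.395,-0.18,0.54,0.07,0.245,1],[-0.421,0.4125,-0.179,0.557,0.072,0.251,1]]'
python3 - <<'E'
from h import *
from plant import ctrl,snapshot
c=cur(); t=mpose([0,-30,150]); show(c,t); o=ctrl.get_obs(); print(o["tool_pos"],o["orientation"],o["joint_pos"],o["force"])
s=snapshot("wrist"); cv2.imwrite("pics/w1.png",s["image"]); s=snapshot("top"); cv2.imwrite("pics/top1.png",s["image"]);
E
```

```text
clock: 1.65
tool_pos: [0.4925, -0.0615, 0.4052]
orientation: [-147.8, -0.0, -170.1]
force: [0.2, -0.9, 0.1]
opening: 0.0874
shift mm [ 1.1 -1.7  1.2] rot rad [-0.003  0.001  0.002] ang deg 0.2
[ 0.49252187 -0.06149414  0.40516977] [-1.47848856e+02 -1.95296283e-02 -1.70092729e+02] [  37.32034796   -1.83966191  -22.03304045   28.24082069  -86.44147734
 -123.39741735] [ 0.24820575 -0.89566184  0.06024881]
```

View pics/w1.png

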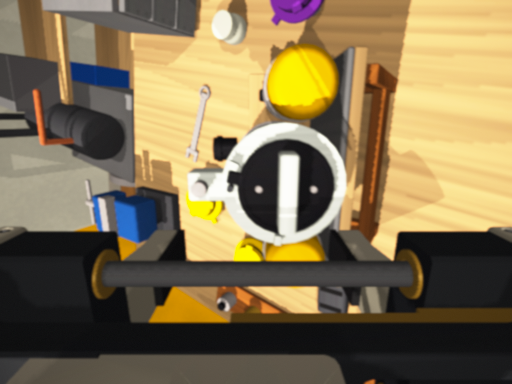

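View pics/top1.png

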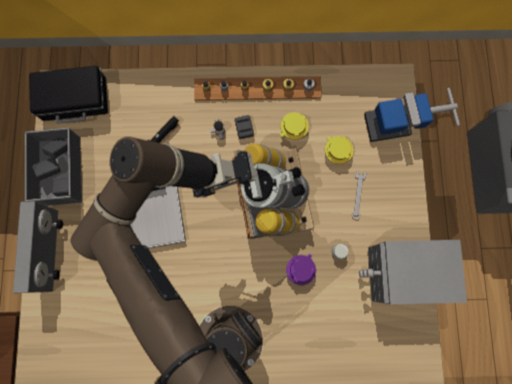

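Run:
```python
from h import *
crop("pics/w1.png",170,360,110,260,4,"pics/w1c.png")
```

```text
(no output)
```

View pics/w1c.png

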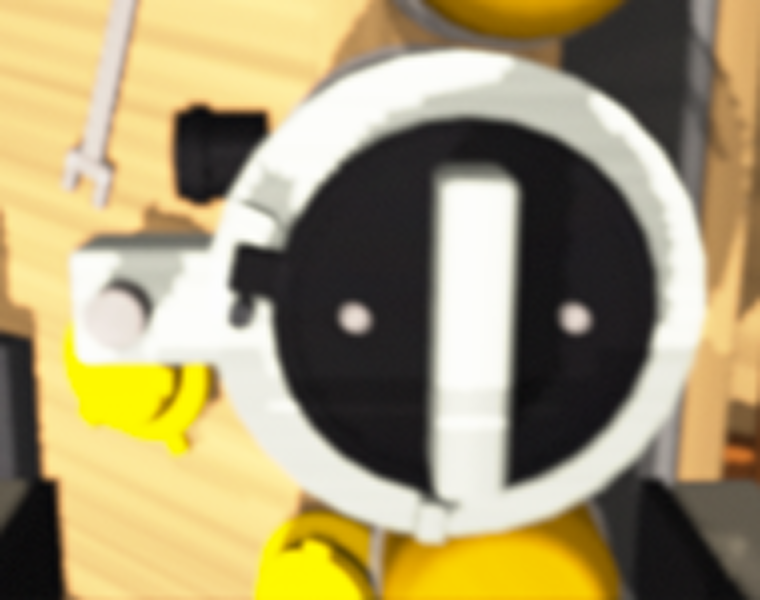

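```bash
cat > fit1.py <<'E'
from h import *
C=wristcam([0.49252187,-0.06149414,0.40516977],[-147.848856,-0.0195296,-170.092729])
w=lambda p: np.array(p)/4.+[170,110]-0.375
ring=[(465,50),(705,300),(475,535),(580,78),(650,148)]
disc=[(275,300),(657,300),(466,117)]
btn=(117,317); bar=[((437,180),[-42,-9,40]),((519,182),[-42,9,40])]
def res(q,v=False):
    R=mountR(q[2]); o=np.array([q[0],q[1],.262+q[3]]); out=[]
    def hit(px,z):
        d=R.T@ray(C,w(px)); e=R.T@(C["eye"]-o)*1e3; return e+d*(z-e[2])/d[2]
    for p in ring: out.append(np.hypot(*hit(p,0)[:2])-70)
    for p in disc: out.append(np.hypot(*hit(p,10)[:2])-54)
    b=hit(btn,14); out+= [b[0],b[1]+94]
    for p,m in bar: h=hit(p,m[2]); out+=[h[0]-m[0],h[1]-m[1]]
    out.append(q[3]*1e3*.5)
    return np.array(out)
s=least_squares(res,[.5,-.117,10,0],loss='soft_l1',x_scale=[.01,.01,1,.01]); print(s.x); print(res(s.x).round(1))
E
python3 fit1.py
```

```text
[ 5.04260614e-01 -1.15618932e-01  9.15889977e+00 -3.55432830e-04]
[ 0.9 -0.2  0.7  0.8 -1.9 -2.7 -0.3  0.3 -0.2  0.3  0.1 -1.1  0.3  0.4
 -0.2]
```

```bash
sed -i "s/^M=dict.*/M=dict(o=np.array([0.504,-0.1156,0.262]),yaw=9.2)/" h.py
python3 - <<'E'
from h import *
c=cur(); show(c,mpose([0,-94,30]))
E
```

```text
shift mm [ -0.6 -65.1 120.4] rot rad [-0.003  0.005  0.012] ang deg 0.8
```

```bash
python3 -m pendant '[[0,-0.02,0.03,0,0,0.006,-1],[0,-0.04,0.06,0,0.002,0.012,-1],[-0.001,-0.055,0.09,-0.003,0.005,0.012,-1],[-0.001,-0.065,0.115,-0.003,0.005,0.012,-1],[-0.001,-0.065,0.120,-0.003,0.005,0.012,-1],[-0.001,-0.065,0.120,-0.003,0.005,0.012,-1],[-0.001,-0.065,0.120,-0.003,0.005,0.012,-1],[-0.001,-0.065,0.120,-0.003,0.005,0.012,-1]]'
python3 - <<'E'
from h import *
from plant import ctrl,snapshot
c=cur(); t=mpose([0,-94,14]); show(c,t); print(inM(c[0]))
o=ctrl.get_obs(); print(o["force"],o["opening"],o["qvel"].round(2))
s=snapshot("wrist"); cv2.imwrite("pics/w2.png",s["image"])
C=wristcam(o["tool_pos"],o["orientation"]); print(proj(C,c[0]),proj(C,M['o']+mountR(M['yaw'])@np.array([0,-.094,.014])))
s=snapshot("scene"); cv2.imwrite("pics/sc2.png",s["image"])
crop("pics/sc2.png",175,305,110,220,6,"pics/sc2c.png")
print(proj(CAM["scene"],c[0]))
E
```

```text
clock: 2.75
tool_pos: [0.5136, -0.18, 0.339]
orientation: [-148.1, 0.2, -170.9]
force: [0.0, -0.3, 0.4]
opening: 0.0134
shift mm [-0.8  2.  16.8] rot rad [ 0.002  0.002 -0.003] ang deg 0.2
[ -0.86233319 -95.97857668  30.79766019]
[ 0.04695682 -0.2542266   0.37719066] 0.013434559705568287 [-0.05  0.08 -0.16 -0.01  0.06 -0.12]
[[258.87903705 242.84240133]] [[261.61239013 233.13259471]]
[[237.16339267 163.23980768]]
```

View pics/w2.png

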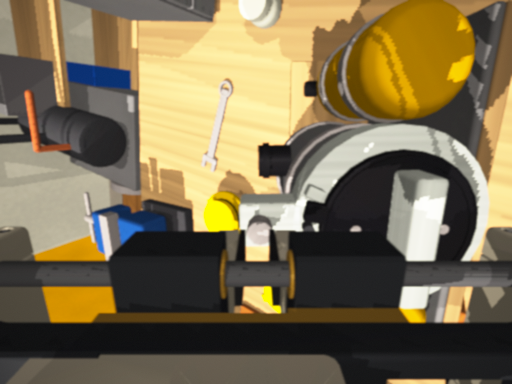

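View pics/sc2c.png

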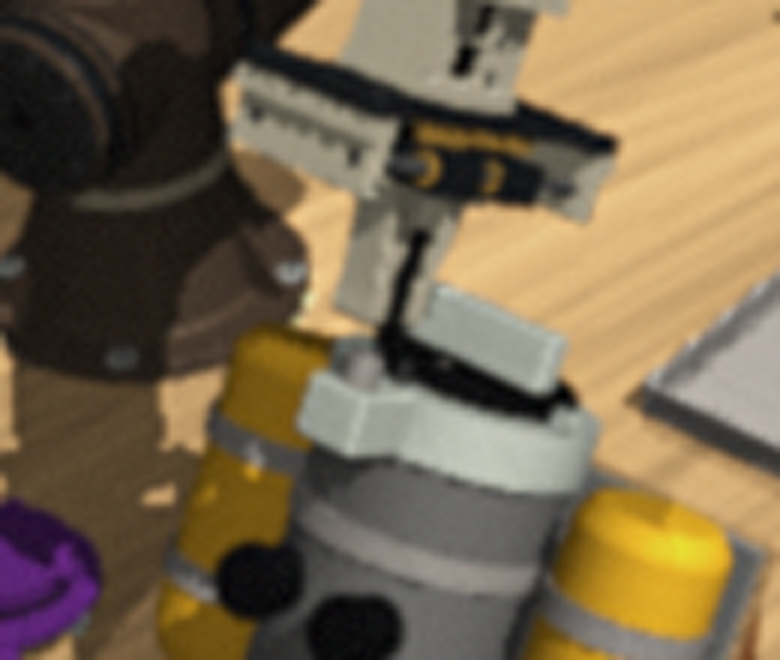

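```bash
python3 -m pendant '[[0,0.001,0.004,0,0,0,-1],[0,0.001,0.008,0,0,0,-1],[0,0.001,0.012,0,0,0,-1],[0,0.001,0.015,0,0,0,-1],[0,0.001,0.017,0,0,0,-1],[0,0.001,0.019,0,0,0,-1]]'
python3 - <<'E'
from h import *
from plant import ctrl
c=cur(); print(inM(c[0]));o=ctrl.get_obs(); print(o["force"],mountR(M['yaw']).T@o["force"],o["opening"])
E
```

```text
clock: 3.6
tool_pos: [0.5147, -0.1897, 0.3219]
orientation: [-148.1, 0.1, -170.9]
force: [-2.1, 2.7, 2.2]
opening: 0.0003
[ -1.2586049  -95.18699781  11.09771242]
[-2.08555047  2.6706905   2.15194999] [-1.63172933  1.3781529   3.39869846] 0.00034733069410113336
```

```bash
python3 -m pendant '[[0,0,0.001,0,0,0,-1],[0,0,0.002,0,0,0,-1],[0,0,0.003,0,0,0,-1],[0,0,0.004,0,0,0,-1],[0,0,0.005,0,0,0,-1]]'
python3 - <<'E'
from h import *
from plant import ctrl
c=cur(); print(inM(c[0]));o=ctrl.get_obs(); print(o["force"],mountR(M['yaw']).T@o["force"],o["opening"])
E
```

```text
clock: 4.22
tool_pos: [0.5151, -0.1924, 0.3175]
orientation: [-148.1, 0.1, -170.9]
force: [-2.2, 2.2, 2.8]
opening: 0.0003
[ -1.26668448 -95.19305342   5.99118067]
[-2.19059163  2.15171465  2.81281845] [-1.81839374  0.60773324  3.69656864] 0.0002933547989058823
```

```bash
python3 -m pendant '[[0,0,0.001,0,0,0,-1],[0,0,0.002,0,0,0,-1],[0,0,0.0025,0,0,0,-1],[0,0,0.003,0,0,0,-1]]'
python3 - <<'E'
from h import *
from plant import ctrl
c=cur(); print(inM(c[0]));o=ctrl.get_obs(); print(o["force"],mountR(M['yaw']).T@o["force"],o["opening"])
E
```

```text
clock: 4.72
tool_pos: [0.5155, -0.1936, 0.3157]
orientation: [-148.1, 0.2, -170.9]
force: [-7.9, 11.3, 9.9]
opening: 0.0003
[ -1.10815368 -95.30852276   3.74027632]
[-7.94859786 11.26344376  9.92032945] [-6.04553643  5.24982074 14.97829033] 0.00030075450595742713
```

```bash
python3 -m pendant '[[0,0,0.001,0,0,0,-1],[0,0,0.001,0,0,0,-1]]'
python3 - <<'E'
from h import *
from plant import ctrl
c=cur(); print(inM(c[0]));o=ctrl.get_obs(); print(mountR(M['yaw']).T@o["force"])
E
```

```text
clock: 4.97
tool_pos: [0.5156, -0.1938, 0.3155]
orientation: [-148.1, 0.2, -170.9]
force: [-11.9, 14.0, 12.6]
opening: 0.0002
[ -1.02980897 -95.34755916   3.47853684]
[-9.5340783   6.62525315 19.04656907]
```

```bash
python3 -m pendant '[[0,0,-0.02,0,0,0,-1],[0,0,-0.05,0,0,0,-1],[0,0.01,-0.08,0,0,0,-0.5],[0,0.04,-0.09,0,0,0,0.1],[0.0,0.08,-0.09,0,0,0,0.1],[-0.001,0.097,-0.09,0,0,0,0.1],[-0.001,0.097,-0.09,0,0,0,0.1],[-0.001,0.097,-0.09,0,0,0,0.1]]'
python3 - <<'E'
from h import *
from plant import ctrl,snapshot
c=cur(); t=mpose([0,0,14]); show(c,t); print(inM(c[0]))
o=ctrl.get_obs(); print(o["force"],o["opening"],o["joint_pos"])
s=snapshot("wrist"); cv2.imwrite("pics/w3.png",s["image"])
np.savez("w3.npz",p=o["tool_pos"],r=o["orientation"])
crop("pics/w3.png",130,330,110,260,4,"pics/w3c.png")
E
```

```text
clock: 5.98
tool_pos: [0.4962, -0.0663, 0.3396]
orientation: [-148.1, 0.1, -170.9]
force: [-0.4, -0.7, 0.9]
opening: 0.048
shift mm [ 0.2 -1.4 78.2] rot rad [ 0.001  0.001 -0.003] ang deg 0.2
[ 0.17925992  1.26263919 92.23771782]
[-0.35719118 -0.73360044  0.93126772] 0.04796271100319752 [ 3.61881900e+01  2.71897819e-02 -2.84466848e+01  2.87330514e+01
 -7.87899892e+01 -1.27219509e+02]
```

View pics/w3c.png

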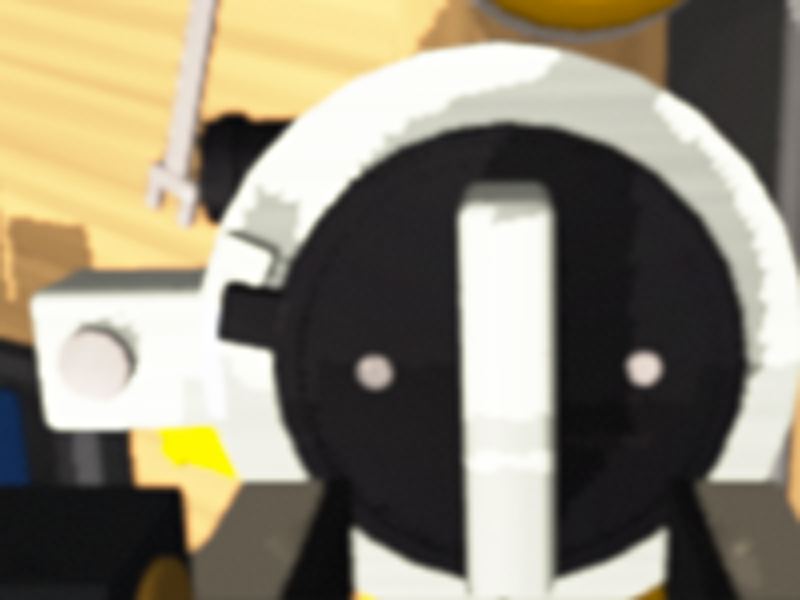

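```bash
python3 -m pendant '[[0,0,0.03,0,0,0,0.1],[0,0,0.05,0,0,0,0.1],[0,-0.0005,0.065,0,0,0,0.1],[0,-0.0005,0.073,0,0,0,0.1],[0,-0.0005,0.077,0,0,0,0.1],[0,-0.0005,0.077,0,0,0,0.1]]'
python3 - <<'E'
from h import *
from plant import ctrl,snapshot
c=cur(); t=mpose([0,0,14]); show(c,t); print(inM(c[0]))
o=ctrl.get_obs(); print(o["force"],o["opening"])
s=snapshot("wrist"); cv2.imwrite("pics/w4.png",s["image"])
E
```

```text
clock: 6.78
tool_pos: [0.5027, -0.1065, 0.2744]
orientation: [-148.1, 0.2, -170.9]
force: [-0.2, 0.0, -0.6]
opening: 0.0481
shift mm [ 0.2 -1.2  1.4] rot rad [ 0.001  0.001 -0.003] ang deg 0.2
[ 0.2058021   1.21977628 15.35830425]
[-0.16914321  0.04505378 -0.61420666] 0.0481410942418535
```

View pics/w4.png

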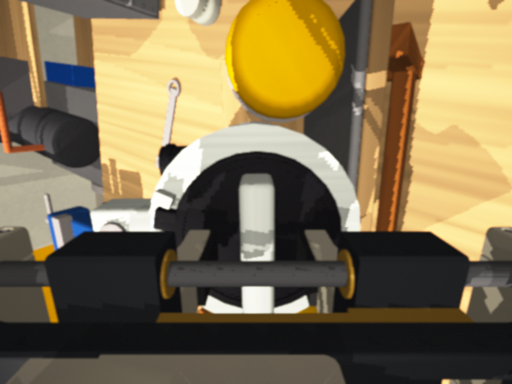

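```bash
python3 -m pendant '[[0,0,0.001,0,0,0,-0.5],[0,0,0.001,0,0,0,-1],[0,0,0.001,0,0,0,-1],[0,0,0.001,0,0,0,-1],[0,0,0.001,0,0,0,-1],[0,0,0.001,0,0,0,-1]]'
python3 - <<'E'
from h import *
from plant import ctrl
c=cur(); print(inM(c[0]));o=ctrl.get_obs(); print(mountR(M['yaw']).T@o["force"],o["moment"],o["opening"],o["joint_pos"])
E
```

```text
clock: 7.58
tool_pos: [0.5027, -0.107, 0.2734]
orientation: [-148.1, 0.1, -170.9]
force: [-0.9, 0.8, 1.6]
opening: 0.0179
[ 0.07045148  1.30094271 14.2734    ]
[-0.7403465  -0.01295559  1.85836606] [ 1.65336556  0.46923015 -0.15526018] 0.017947395845324607 [  30.708277      2.17293132  -35.87944259   32.01355708  -68.21716644
 -128.12779154]
```

```bash
python3 -m pendant '[[0,0,0,0,0,-0.05,-1],[0,0,0,0,0,-0.12,-1],[0,0,0,0,0,-0.2,-1],[0,0,0,0,0,-0.28,-1],[0,0,0,0,0,-0.36,-1],[0,0,0,0,0,-0.44,-1],[0,0,0,0,0,-0.52,-1],[0,0,0,0,0,-0.6,-1]]'
cat > st.py <<'E'
from h import *
from plant import ctrl
c=cur(); o=ctrl.get_obs(); Rm=mountR(M['yaw'])
print("mount mm",inM(c[0]).round(2),"F",(Rm.T@o["force"]).round(1),"Mo",(Rm.T@o["moment"]).round(2),"open",round(o["opening"],4),"q",o["joint_pos"].round(1))
Rt=Rm.T@c[1]@np.diag([-1.,1,-1]); print("turn rotvec deg (mount)",np.degrees(Ro.from_matrix(Rt).as_rotvec()).round(2))
E
python3 st.py
```

```text
clock: 8.57
tool_pos: [0.5024, -0.1071, 0.2735]
orientation: [-152.8, -17.3, -140.7]
force: [-3.5, 2.5, 2.9]
opening: 0.0176
mount mm [-0.23  1.24 14.32] F [-3.   1.   4.1] Mo [ 1.84  1.1  -0.18] open 0.0176 q [ 30.7   2.2 -35.9  32.  -68.3 -93.6]
turn rotvec deg (mount) [ 0.06 -0.04 34.33]
```

```bash
python3 -m pendant '[[0,0,0,0,0,-0.07,-1],[0,0,0,0,0,-0.15,-1],[0,0,0,0,0,-0.23,-1],[0,0,0,0,0,-0.31,-1],[0,0,0,0,0,-0.39,-1],[0,0,0,0,0,-0.47,-1],[0,0,0,0,0,-0.55,-1],[0,0,0,0,0,-0.63,-1],[0,0,0,0,0,-0.71,-1],[0,0,0,0,0,-0.77,-1],[0,0,0,0,0,-0.8,-1],[0,0,0,0,0,-0.8,-1]]'; python3 st.py;  python3 - <<'E'
from h import *
from plant import snapshot
s=snapshot("scene"); cv2.imwrite("pics/sc5.png",s["image"])
crop("pics/sc5.png",175,305,110,220,6,"pics/sc5c.png")
s=snapshot("wrist"); cv2.imwrite("pics/w5.png",s["image"])
E
```

```text
clock: 10.07
tool_pos: [0.5027, -0.1071, 0.2736]
orientation: [-173.8, -31.4, -92.5]
force: [-4.1, 3.9, 4.2]
opening: 0.0178
mount mm [ 0.08  1.18 14.42] F [-3.5  1.6  6. ] Mo [ 1.52  0.96 -0.08] open 0.0178 q [ 30.7   2.2 -35.9  32.  -68.2 -47.9]
turn rotvec deg (mount) [ 2.000e-02 -1.000e-01  7.999e+01]
```

View pics/sc5c.png

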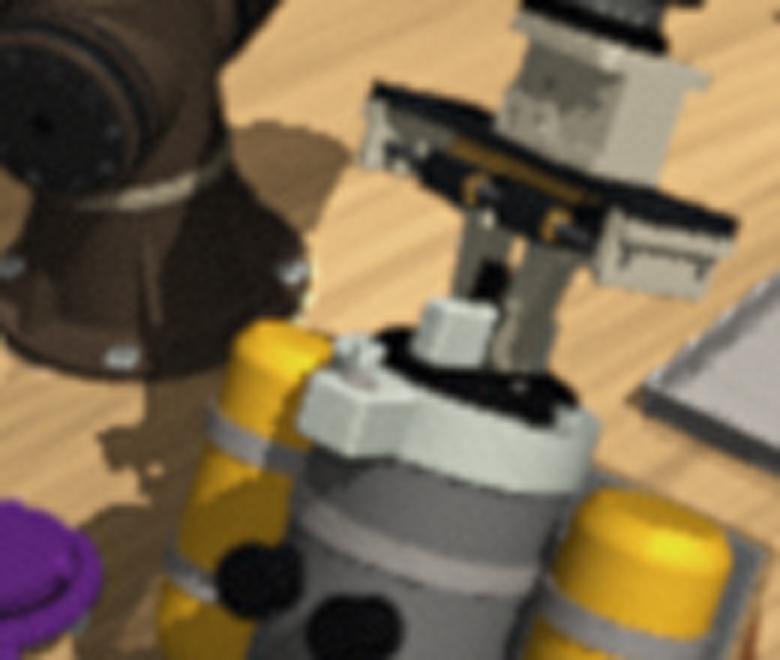

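View pics/w5.png

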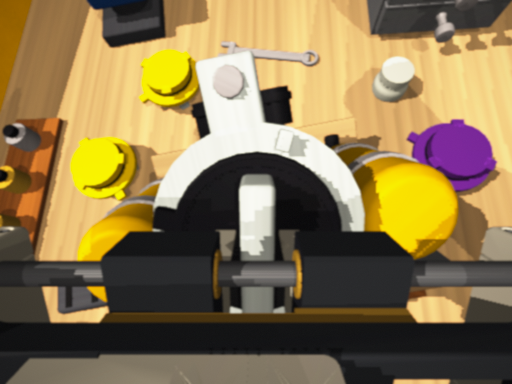

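```bash
python3 -m pendant '[[0,0,0,0,0,-0.02,-1],[0,0,0,0,0,-0.03,-1],[0,0,0,0,0,-0.03,-1],[0,0,-0.002,0,0,-0.03,-1],[0,0,-0.005,0,0,-0.03,-1]]'; python3 st.py
```

```text
clock: 10.8
tool_pos: [0.5017, -0.1044, 0.2765]
orientation: [-175.0, -31.5, -90.5]
force: [0.5, -0.8, -4.7]
opening: 0.0175
mount mm [-0.51  2.02 18.32] F [ 0.4  1.8 -4.5] Mo [2.7  0.07 0.02] open 0.0175 q [ 31.1   2.  -35.5  31.7 -68.9 -46.1]
turn rotvec deg (mount) [ 1.400e-01 -5.000e-02  8.177e+01]
```

```bash
python3 -m pendant '[[0,0,-0.004,0,0,0,-1],[0,0,-0.01,0,0,0,-1],[0,0,-0.016,0,0,0,-1],[0,0,-0.023,0,0,0,-1],[0,0,-0.03,0,0,0,-1],[0,0,-0.037,0,0,0,-1],[0,0,-0.045,0,0,0,-1],[0,0,-0.055,0,0,0,-1],[0,0,-0.07,0,0,0,-1],[0,0,-0.08,0,0,0,-1],[0,0,-0.08,0,0,0,-1]]'; python3 st.py;  python3 - <<'E'
from h import *
from plant import snapshot
s=snapshot("scene"); cv2.imwrite("pics/sc6.png",s["image"])
crop("pics/sc6.png",175,385,90,240,3.8,"pics/sc6c.png")
s=snapshot("wrist"); cv2.imwrite("pics/w6.png",s["image"])
E
```

```text
clock: 12.18
tool_pos: [0.4958, -0.062, 0.3462]
orientation: [-174.8, -31.5, -90.5]
force: [-0.2, -0.9, -4.8]
opening: 0.0179
mount mm [  0.47   1.37 100.14] F [-0.4  1.8 -4.5] Mo [2.74 0.1  0.05] open 0.0179 q [ 36.7  -0.1 -27.7  28.5 -79.7 -45.2]
turn rotvec deg (mount) [ 0.   -0.19 81.75]
```

View pics/sc6c.png

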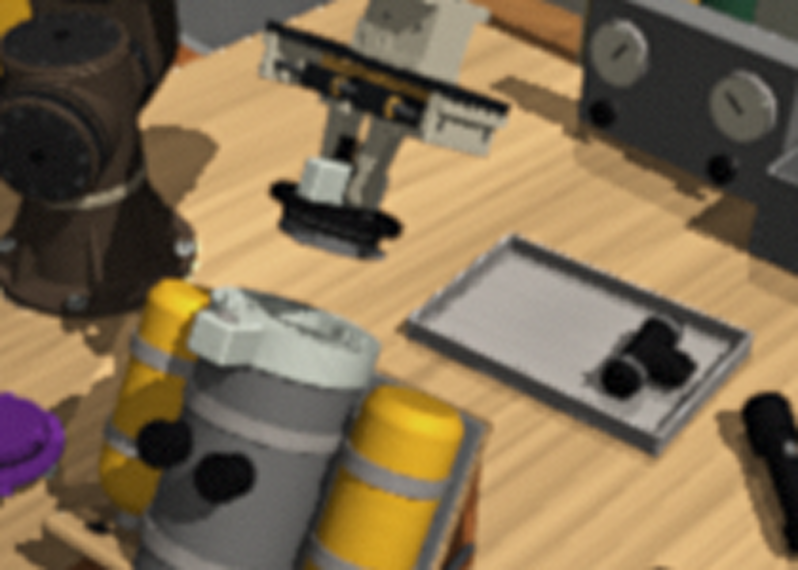

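View pics/w6.png

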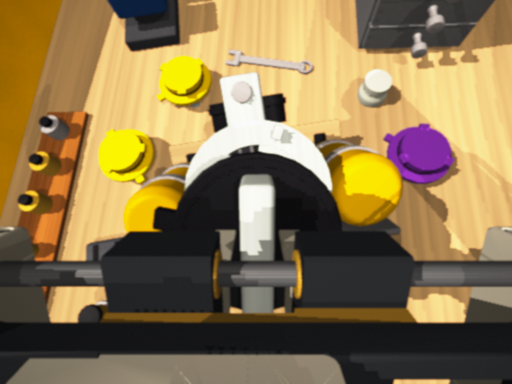

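Run:
```python
from h import *
crop("pics/top0.png",112,197,155,260,7,"pics/t2.png")
crop("pics/scene0.png",275,380,145,215,7.5,"pics/s2.png")
```

```text
(no output)
```

View pics/t2.png

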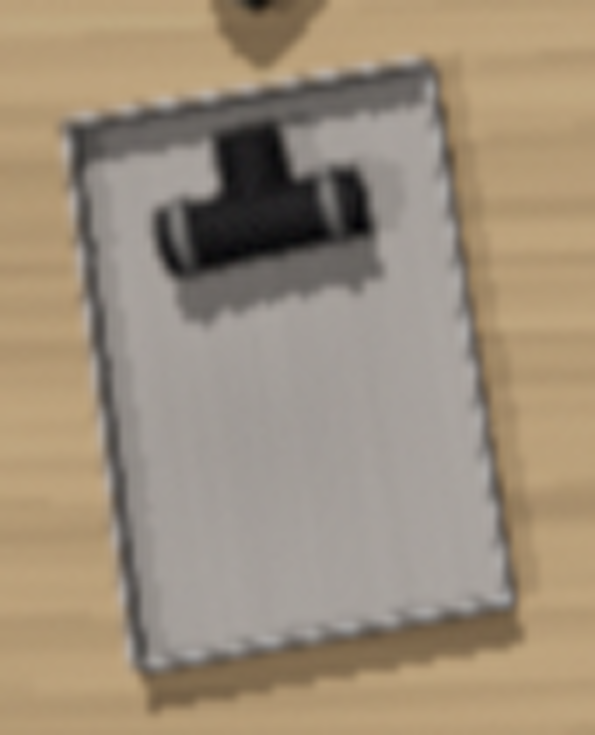

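View pics/s2.png

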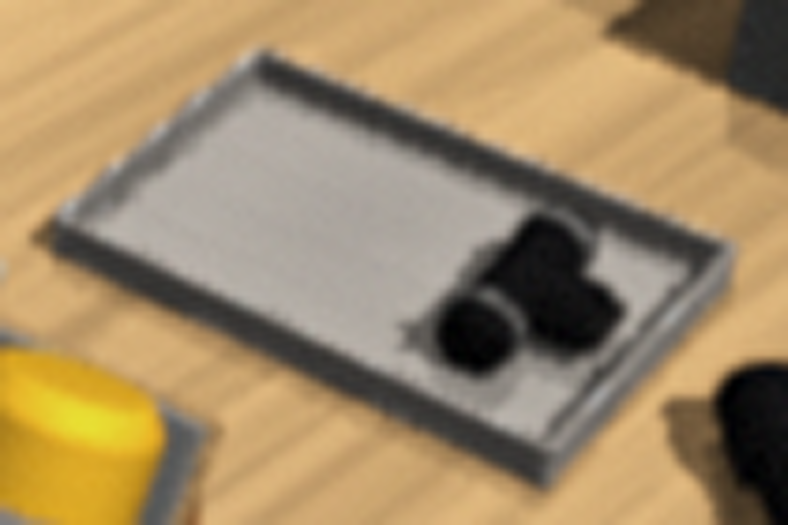

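```bash
cat > tray.py <<'E'
from h import *
t=lambda p: np.array(p)/7+[112,155]-.5
s=lambda p: np.array(p)/7.5+[275,145]-.5
A=150;B=100
obs=[("top",(A,B),t((68,124))),("top",(A,-B),t((433,66))),("top",(-A,-B),t((513,604))),("top",(-A,B),t((140,670))),
("scene",(A,B),s((733,243))),("scene",(A,-B),s((547,446))),("scene",(-A,-B),s((55,225))),("scene",(-A,B),s((262,50)))]
def T(q,p,z): a=np.radians(q[2]); R=np.array([[np.cos(a),-np.sin(a)],[np.sin(a),np.cos(a)]]); return np.r_[q[:2]+R@(np.array(p)/1e3),z]
def res(q,f=False):
    r=np.array([proj(CAM[c],T(q,p,.028))[0]-u for c,p,u in obs]); return r if f else r.ravel()
q=least_squares(res,[.49,.28,8.5],loss='soft_l1').x
if __name__=="__main__":
    print(q,res(q,True).round(1)); print([T(q,p,0).round(3) for p in [(-80,0),(-75,0)]])
    print("mouthpiece in tray", [onz(CAM["top"],t(p),.024).round(3) for p in [(262,225),(175,245),(350,205)]])
E
python3 tray.py
```

```text
[0.48116101 0.27647666 9.15314013] [[-0.9 -0.6]
 [-0.2 -1.6]
 [ 0.3 -0. ]
 [-1.   0.5]
 [ 0.1  0.6]
 [-0.2  1.1]
 [-1.2 -1. ]
 [-1.2 -0.3]]
[array([0.402, 0.264, 0.   ]), array([0.407, 0.265, 0.   ])]
mouthpiece in tray [array([0.554, 0.292, 0.024]), array([0.544, 0.338, 0.024]), array([0.564, 0.245, 0.024])]
```

Run:
```python
from h import *
import tray
c=cur(); g=tray.T(tray.q,(-68,0),0); print(g)
Rt=E([180,0,-89])
R0=c[1]
sl=Slerp([0,1],Ro.from_matrix([R0,Rt]))
g1=np.r_[g[:2],.16]
P=[(c[0]+np.array([0,0.03,0.02]),.1),(c[0]+np.array([-.01,0.1,0.02]),.35),(c[0]+np.array([-.03,.17,-.0]),.6),(np.array([.435,.2,.28]),.85),(np.r_[g[:2],.2],1),(g1,1)]
for p,s in P:
    d=delta(c,(p,sl(s).as_matrix())); print(p.round(3),d.round(3))
```

```text
[0.41402688 0.26565964 0.        ]
[ 0.495 -0.033  0.365] [-0.015 -0.003 -0.033 -0.008 -0.055 -0.   ]
[0.485 0.037 0.365] [-0.075  0.005 -0.07  -0.028 -0.193 -0.   ]
[0.465 0.107 0.345] [-0.145  0.023 -0.091 -0.048 -0.331 -0.   ]
[0.435 0.2   0.28 ] [-0.257  0.055 -0.087 -0.068 -0.468 -0.   ]
[0.414 0.266 0.2  ] [-0.355  0.079 -0.055 -0.08  -0.551 -0.   ]
[0.414 0.266 0.16 ] [-0.376  0.082 -0.021 -0.08  -0.551 -0.   ]
```

```bash
python3 -m pendant '[[-0.015,-0.003,-0.033,-0.008,-0.055,0,-1],[-0.045,0.001,-0.055,-0.018,-0.124,0,-1],[-0.075,0.005,-0.070,-0.028,-0.193,0,-1],[-0.110,0.014,-0.082,-0.038,-0.262,0,-1],[-0.145,0.023,-0.091,-0.048,-0.331,0,-1],[-0.182,0.034,-0.091,-0.055,-0.377,0,-1],[-0.22,0.044,-0.09,-0.061,-0.423,0,-1],[-0.257,0.055,-0.087,-0.068,-0.468,0,-1],[-0.29,0.063,-0.078,-0.073,-0.5,0,-1],[-0.322,0.071,-0.066,-0.077,-0.53,0,-1],[-0.355,0.079,-0.055,-0.08,-0.551,0,-1],[-0.376,0.082,-0.021,-0.08,-0.551,0,-1]]';  python3 - <<'E'
from h import *
from plant import ctrl,snapshot
o=ctrl.get_obs(); print(o["tool_pos"],o["orientation"],o["joint_pos"].round(1),o["force"],o["opening"])
s=snapshot("scene"); cv2.imwrite("pics/sc7.png",s["image"])
crop("pics/sc7.png",175,385,60,220,3.7,"pics/sc7c.png")
s=snapshot("wrist"); cv2.imwrite("pics/w7.png",s["image"])
E
```

```text
clock: 13.78
tool_pos: [0.415, 0.2665, 0.1599]
orientation: [-179.9, 0.0, -89.0]
force: [1.3, 1.3, -5.3]
opening: 0.0179
[0.41499285 0.26648111 0.15988909] [-1.79893659e+02  4.00507198e-02 -8.89692066e+01] [ 55.6   6.6 -27.4   0.1 -56.  -54.7] [ 1.34506201  1.33137026 -5.34401401] 0.017940026141022237
```

View pics/sc7c.png

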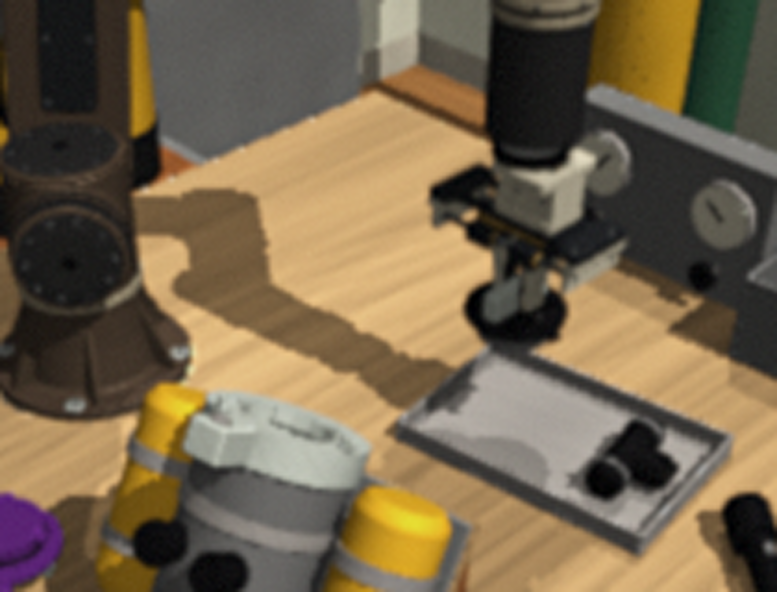

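View pics/w7.png

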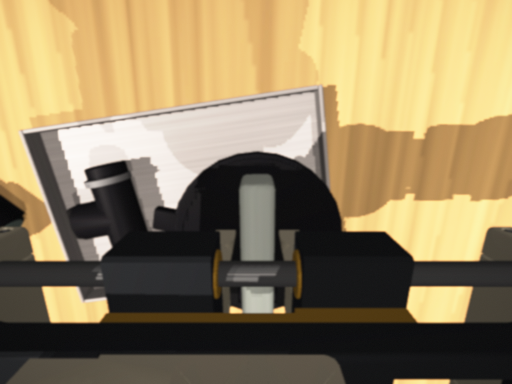

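Run:
```python
from h import *
import tray
C=wristcam([0.41499285,0.26648111,0.15988909],[-179.893659,0.04,-88.9692])
for px,p in [((321,88),(-150,-100)),((23,131),(150,-100))]:
    print(onz(C,px,.028).round(4), tray.T(tray.q,p,.028).round(4))
print(proj(C,tray.T(tray.q,(-150,100),.028)))
```

```text
[0.3564 0.1647 0.028 ] [0.349  0.1539 0.028 ]
[0.6532 0.2104 0.028 ] [0.6452 0.2016 0.028 ]
[[341.82221509 261.84939431]]
```

Run:
```python
from h import *
from plant import ctrl,snapshot
o=ctrl.get_obs(); print(o["tool_pos"],o["orientation"],o["qvel"].round(1)); np.savez("w8.npz",p=o["tool_pos"],r=o["orientation"])
s=snapshot("wrist"); cv2.imwrite("pics/w8.png",s["image"])
crop("pics/w8.png",10,350,60,310,2.3,"pics/w8c.png")
```

```text
[0.41224772 0.26267196 0.15605876] [179.67198754  -0.42422874 -89.0636222 ] [-0.4 -2.5  4.5  1.8 -4.9 -0. ]
```

View pics/w8c.png

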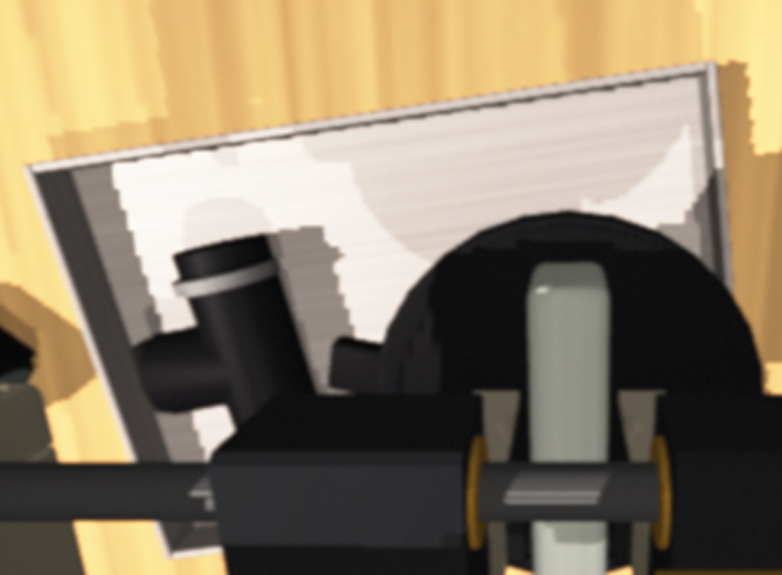

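```bash
python3 -m pendant '[[0,0,0,0,0,0,-1],[0,0,0,0,0,0,-1],[0,0,0,0,0,0,-1]]'
python3 - <<'E'
from h import *
from plant import ctrl,snapshot
o=ctrl.get_obs(); print(o["tool_pos"],o["orientation"],o["qvel"].round(1),o["force"],o["moment"]); np.savez("w9.npz",p=o["tool_pos"],r=o["orientation"])
s=snapshot("wrist"); cv2.imwrite("pics/w9.png",s["image"])
crop("pics/w9.png",10,350,60,310,2.3,"pics/w9c.png")
E
```

```text
clock: 14.3
tool_pos: [0.4151, 0.2658, 0.1614]
orientation: [-179.9, 0.1, -89.0]
force: [-0.3, -0.1, -4.3]
opening: 0.0179
[0.41509577 0.26582562 0.16136593] [-1.79899475e+02  6.59795737e-02 -8.90386666e+01] [ 0.1  0.3 -0.5 -0.1  0.2 -0. ] [-0.34947714 -0.07404331 -4.34731874] [-0.00165657  0.09984849  0.02262777]
```

View pics/w9c.png

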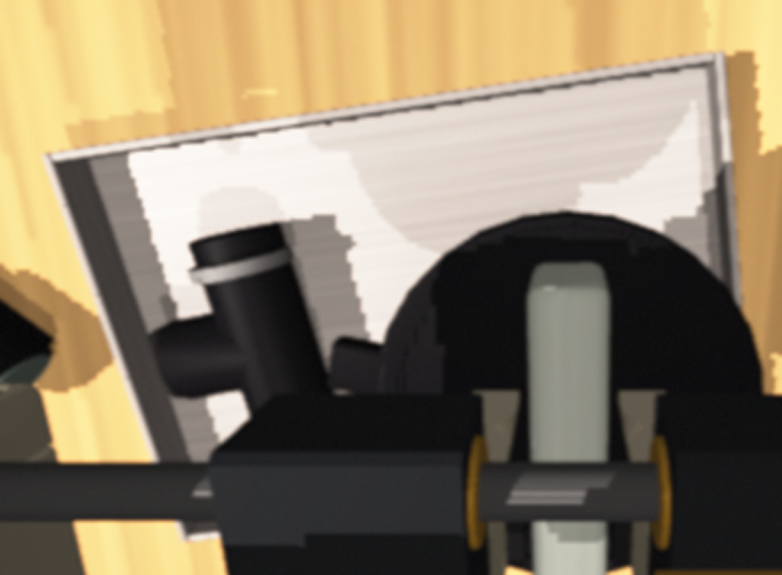

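Run:
```python
from h import *
import tray
z=np.load("w9.npz"); C=wristcam(z["p"],z["r"])
for px,p in [((721,55),(-150,-100)),((48,157),(150,-100)),((183,538),(150,100))]:
    px=np.array(px)/2.3+[10,60]-.3
    print(onz(C,px,.028).round(4), tray.T(tray.q,p,.028).round(4))
```

```text
[0.3543 0.16   0.028 ] [0.349  0.1539 0.028 ]
[0.6461 0.2065 0.028 ] [0.6452 0.2016 0.028 ]
[0.616  0.3996 0.028 ] [0.6133 0.3991 0.028 ]
```

```bash
python3 -m pendant '[[0,0,0.015,0,0,0,-1],[0,0,0.035,0,0,0,-1],[0,0,0.055,0,0,0,-1],[0,0,0.075,0,0,0,-1],[0,0,0.090,0,0,0,-1],[0,0,0.1,0,0,0,-1],[0,0,0.107,0,0,0,-1],[0,0,0.11,0,0,0,-1],[0,0,0.112,0,0,0,-1],[0,0,0.112,0,0,0,-1]]'
python3 - <<'E'
from h import *
from plant import ctrl,snapshot
o=ctrl.get_obs(); print(o["tool_pos"],o["orientation"],o["force"],o["moment"])
s=snapshot("scene"); cv2.imwrite("pics/sc10.png",s["image"])
crop("pics/sc10.png",265,385,110,200,6.5,"pics/sc10c.png")
E
```

```text
clock: 15.6
tool_pos: [0.4149, 0.2657, 0.0485]
orientation: [-180.0, 0.0, -89.0]
force: [-1.3, -0.8, -5.0]
opening: 0.0176
[0.41485419 0.2656545  0.04850508] [-1.79952118e+02  8.22776948e-03 -8.90324338e+01] [-1.25162182 -0.7953681  -5.02172215] [0.02806563 0.13589572 0.03348379]
```

View pics/sc10c.png

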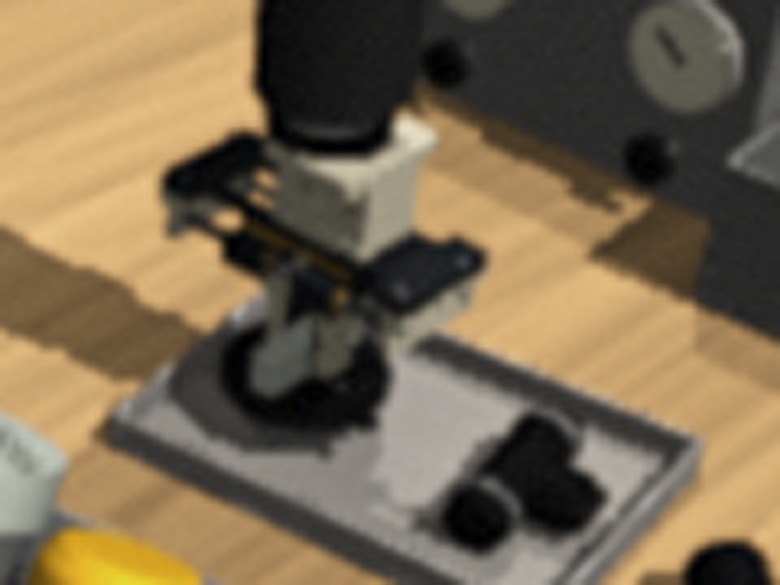

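Lid is over the empty half, level and clear of the walls. Lowering slowly.

```bash
python3 -m pendant '[[0,0,0.001,0,0,0,-1],[0,0,0.002,0,0,0,-1],[0,0,0.003,0,0,0,-1],[0,0,0.004,0,0,0,-1],[0,0,0.005,0,0,0,-1],[0,0,0.006,0,0,0,-1],[0,0,0.0065,0,0,0,-1]]'
```

```text
clock: 16.52
tool_pos: [0.4147, 0.2655, 0.0417]
orientation: [-180.0, -0.0, -89.0]
force: [-0.3, -0.2, -4.7]
opening: 0.0179
```

```bash
python3 -m pendant '[[0,0,0.0005,0,0,0,-1],[0,0,0.001,0,0,0,-1],[0,0,0.001,0,0,0,-1]]'
```

```text
clock: 16.9
tool_pos: [0.4147, 0.2655, 0.0408]
orientation: [-180.0, -0.0, -89.0]
force: [-1.0, -0.1, -4.7]
opening: 0.0175
```

```bash
python3 -m pendant '[[0,0,0.0005,0,0,0,-1],[0,0,0.001,0,0,0,-1],[0,0,0.001,0,0,0,-1]]'
```

```text
clock: 17.27
tool_pos: [0.4149, 0.2657, 0.0405]
orientation: [-179.9, 0.0, -89.0]
force: [-2.8, -0.1, 5.3]
opening: 0.0177
```

```bash
python3 -m pendant '[[0,0,0,0,0,0,-0.5],[0,0,0,0,0,0,-0.2],[0,0,0,0,0,0,0.1],[0,0,0,0,0,0,0.1],[0,0,0,0,0,0,0.1]]'
python3 - <<'E'
from h import *
from plant import ctrl,snapshot
o=ctrl.get_obs(); print(o["tool_pos"],o["force"])
s=snapshot("wrist"); cv2.imwrite("pics/w11.png",s["image"])
E
```

```text
clock: 17.9
tool_pos: [0.4148, 0.2655, 0.0398]
orientation: [-180.0, -0.0, -89.0]
force: [0.2, -0.1, 0.2]
opening: 0.0476
[0.41475027 0.26551142 0.03975614] [ 0.22252826 -0.10402862  0.2216413 ]
```

View pics/w11.png

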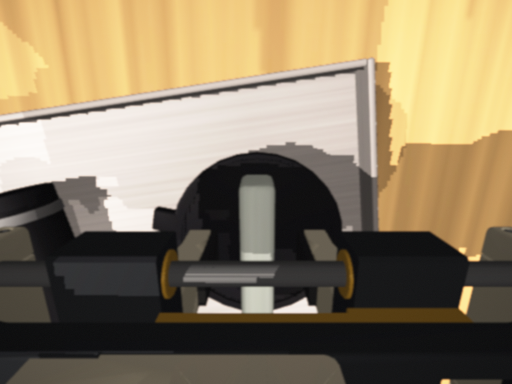

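Released with no force; fingers are clear of the bar on both sides. Retreat straight up.

```bash
python3 -m pendant '[[0,0,-0.01,0,0,0,0.1],[0,0,-0.03,0,0,0,0.1],[0,0,-0.06,0,0,0,0.1],[0,0,-0.1,0,0,0,0.1],[0,0,-0.14,0,0,0,0.1],[0,0,-0.18,0,0,0,0.1],[0.02,0,-0.22,0,0,0,0.1],[0.05,0,-0.24,0,0,0,0.1],[0.05,0,-0.24,0,0,0,0.1],[0.05,0,-0.24,0,0,0,0.1]]'
python3 - <<'E'
from h import *
from plant import ctrl,snapshot
o=ctrl.get_obs(); print(o["tool_pos"],o["force"],o["qvel"].round(1)); np.savez("w12.npz",p=o["tool_pos"],r=o["orientation"])
s=snapshot("wrist"); cv2.imwrite("pics/w12.png",s["image"])
s=snapshot("scene"); cv2.imwrite("pics/sc12.png",s["image"])
crop("pics/sc12.png",175,385,130,290,3.7,"pics/sc12c.png")
s=snapshot("top"); cv2.imwrite("pics/top12.png",s["image"])
E
```

```text
clock: 19.2
tool_pos: [0.4152, 0.2155, 0.28]
orientation: [-180.0, 0.0, -89.1]
force: [-0.4, 0.2, -0.8]
opening: 0.0485
[0.41524748 0.21546415 0.27999031] [-0.36607176  0.243918   -0.7840447 ] [ 0.4  1.2 -0.3  0.   0.2  0. ]
```

View pics/w12.png

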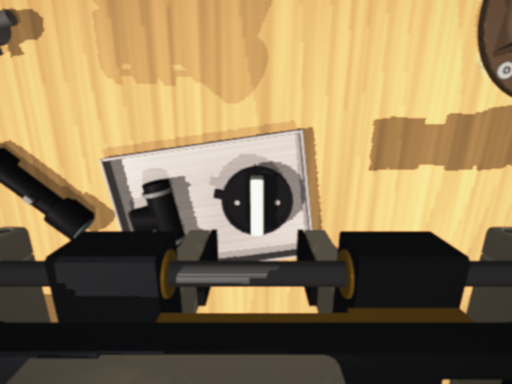

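View pics/sc12c.png

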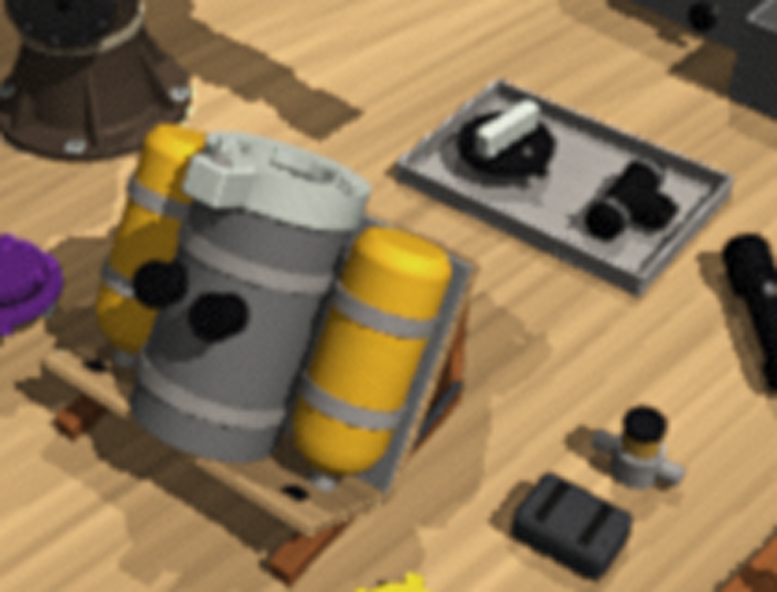

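View pics/top12.png

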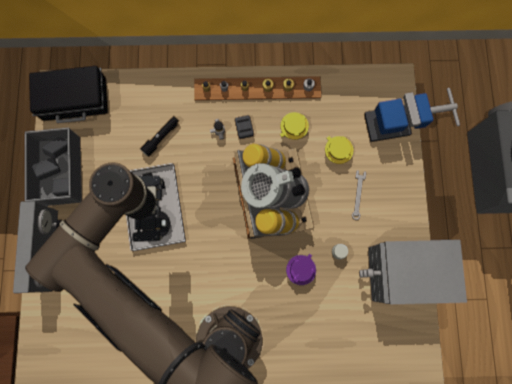

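Run:
```python
from h import *
import cv2
a=cv2.imread("pics/scene0.png")[148:198,215:275]; b=cv2.imread("pics/sc12.png")[148:198,215:275]
cv2.imwrite("pics/cmp.png",cv2.resize(np.hstack([a,b]),None,fx=6.5,fy=6.5,interpolation=cv2.INTER_CUBIC))
z=np.load("w12.npz"); C=wristcam(z["p"],z["r"]); print(proj(C,[.4148,.2655,.066]))
R=mountR(M['yaw'])
for h in (14,4): print(h,(proj(CAM["scene"],M['o']+R@np.array([0,-.094,h/1e3]))-[215,148])*6.5)
```

```text
[[257.64861059 208.97227558]]
14 [[136.40164419 136.83257085]]
4 [[129.32073268 158.66486567]]
```

View pics/cmp.png

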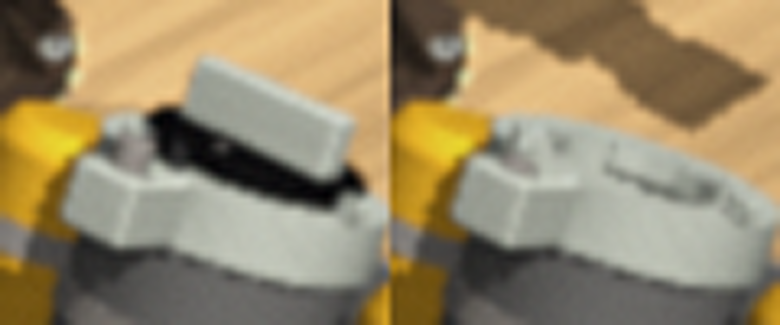

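The left picture, taken before, shows the button standing tall at (130,145). The right one, taken after, shows it low at about (515,158), so it is still in. The lid's bar is in the tray where the projection says it should be, so I'm handing in.

```bash
python3 -c "
from plant import ctrl
print(ctrl.close_job())"
```

```text
the job is handed in; nothing more can be done
None
```

The canister is open and its lid is standing in the empty half of the drying tray. I handed the job in at about 19.4 s of the 58 s allowed; it reports no verdict.

- **Button:** I pushed it to its hard stop. The force rose from about 4 N to 19 N with the tool tip 3.5 mm above the ring, and 4 mm is fully in. The last scene picture shows it still in.
- **Lid:** I turned it about 82° anticlockwise and drew it straight off, with a pull of about 5 N. I then lowered it grip bar up, in steps of 1 mm or less, until contact at about 10 N of force change, and released it. The tool stood 40 mm above the table at contact, as expected for a flat lid.
- **Last checks:** The pictures show the lid flat inside the tray, clear of the walls and the mouthpiece. The other gear looks unmoved, and the robot is clear with the force near zero.
- **Disagreement:** The tray's corners came out 2 to 8 mm apart between the fixed cameras and the wrist camera. The first wrist picture there was also taken while the arm was still settling, so I took it again. The room around the lid was far larger than this difference.

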